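Traverse a flat humidity probe along the slot of a tub lid and hold it there

TASK

Take the flat-bladed humidity probe out of the rack and slowly lower its blade about 45 mm deep through the narrow slot in the tub's lid, at the end of the slot away from the round cap. Then, staying at that depth, guide it gently and slowly (about 2 cm a second) along the slot until it all but touches the slot's end beside the cap. Finish while still holding it there, upright, at that depth and hardly pressing on the tub, and leave everything else where it stands.

Things in the scene. Friction and masses are not known exactly. Their poses are not given: they have to be found in the camera images.
- probe: Flat humidity probe, about 0.12 kg, standing upright in one of the two places of the rack. From its lower end up: a bare steel blade 24 mm wide (own x), 6 mm thick (own y), 75 mm long; a black collar 36 x 20 x 6 mm; a black rectangular handle 24 mm (x) by 16 mm (y) and 60 mm tall. Origin: centre of the blade's lower end (same point as point tip); z points up the handle, so the handle spans z = 81 to 141 mm. It is the same after a half turn about z.
- tip (a point): Centre of the lower end of the probe's blade; axes as probe.
- rack: White plastic block, fixed, 170 (own x) x 70 (y) x 85 mm tall, origin at the centre of its underside. Two upright slots right through it, 28 mm (x) by 10 mm (y), at x = -45 and +45 mm; the flat probe hangs by its collar in one of them and the round rod in the other (which is which varies). The probe's width lies along the rack's x, its tip 10 mm above the table: lift it at least 80 mm to clear the rack.
- tub: Clear plastic box, fixed, 180 (own x) x 120 (y) x 90 mm, empty, with a grey lid 190 x 130 x 6 mm, its top 96 mm above the table. Origin: centre of the underside. On the lid stand only a round black cap (diameter 40 mm, 14 mm high, centre at x = +55 mm); the slot is cut through the lid from x = -55 to +15 mm. Inner depth below the lid's top about 92 mm. It may stand at any yaw.
- slot (a point): Middle of the slot, at the level of the lid's top; axes as tub. The slot runs along x, 70 mm long (x = -35 to +35 mm here) and 8 mm wide (y), straight through the 6 mm lid, its upper edges broken by 2 mm; the cap lies beyond the +x end. So the blade (24 x 6 mm) has 2 mm clearance across and its centre can move between x = -23 and +23 mm.
- rod: Bystander: round all-black rod (diameter 10 mm) with round handle (diameter 18 mm) and round collar, 141 mm long, in the rack's other place, 90 mm from the probe; its top stands 151 mm above the table (as does the probe's), so lift the probe over it or round it. Origin at its lower end.
- beaker: Bystander: glass beaker, 60 mm diameter, 85 mm tall, open, between rack and tub. Origin: centre of the underside.
- bottle: Bystander: white bottle, 68 mm diameter, 170 mm tall. Origin: centre of the underside.
- jar: Bystander: amber jar, 72 mm diameter, 90 mm tall. Origin: centre of the underside.
- spatula: Bystander: spatula 200 mm long, lying flat in front of the robot, at most 30 mm high.
Things that resemble listed ones, but are neither listed nor needed, are in the scene too. Leave any purple look-alike of the tub alone.

How it is judged:
On the way, in this order (a step that is already met when the one before it is completed fails the run):
1. blade through the slot, at least 30 mm deep, at the end away from the cap (x of tip in the frame of slot between -0.03 and -0.01 m and y of tip in the frame of slot between -0.004 and 0.004 m and z of tip in the frame of slot below -0.03 m), for 0.1 s.
2. blade passing the middle of the slot, still at least 30 mm deep (x of tip in the frame of slot between -0.008 and 0.008 m and y of tip in the frame of slot between -0.004 and 0.004 m and z of tip in the frame of slot below -0.03 m), for 0.05 s.
3. blade at the slot's end beside the cap, still at least 30 mm deep (x of tip in the frame of slot between 0.015 and 0.03 m and y of tip in the frame of slot between -0.004 and 0.004 m and z of tip in the frame of slot below -0.03 m), for 0.1 s.
At the end, for the whole second after the job is handed in: The probe is held still and upright (within 7 degrees) in the fingers, its blade in the slot within 8 mm of the end beside the cap, its tip 35 to 55 mm below the lid's top, so that nothing else carries it, pressing on the tub with less than 10 N (x of tip in the frame of slot between 0.015 and 0.03 m and y of tip in the frame of slot between -0.004 and 0.004 m and z of tip in the frame of slot between -0.055 and -0.035 m and angle between probe's own z axis and vertical below 0.12 rad and contact force between probe and the fingers above 2 N and contact force between probe and tub below 10 N and linear speed of probe below 0.02 m/s); the arm keeps its last pose, push and grip.
It fails at once if the probe moved faster than 10 cm/s while its blade was in the slot (z of tip in the frame of slot between -0.09 and -0.008 m and x of tip in the frame of slot between -0.04 and 0.04 m and y of tip in the frame of slot between -0.01 and 0.01 m and linear speed of probe above 0.1 m/s).
It fails at once if the probe pressed on the tub with more than 30 N (contact force between probe and tub above 30 N).
It fails at once if a bystander was moved more than 30 mm (distance of any of rod, beaker, bottle, jar, spatula from where it was at the start of the episode above 0.03 m).
It also fails if it takes over 48 s, if anything falls off the work surface, if the arm or the gripper's body presses on something with over 40 N, if the wrist force passes 120 N, or if a joint passes its speed limit or range.

ROBOT

A 6-joint arm with a two-finger parallel gripper is mounted at the origin on the work surface. World frame = base frame: x ahead of the robot, y to its left, z up, the work surface at z = 0. Lengths are in m, angles in rad, forces in N, time in s.
With the tool pointing down it reaches from about 0.3 to 0.775 m from the base axis. Payload 14.6 kg.
Tool frame: the origin (TCP) lies on the mounting face of the last link; the fingertips stand 199 mm ahead of it and the grasp point (between the pads) lies 180 mm ahead of it; z points along the fingers, y is the line along which they close (so a half turn about z gives the same grasp; the last joint's range is limited). The gripper opens to 94 mm and grips with 3 to 60 N. Pads are 16 mm wide; open, the fingers measure 119 mm over their backs; the gripper's body (75 mm by 177 mm) begins 78 mm behind the grasp point.
Start: joints at [1.273, 0.3, 1.521, -0, 1.321, -0.067], TCP at [0.126, 0.535, 0.405] pointing down, gripper open.
Joint ranges: [-3.03, 3.03], [-0.79, 2.21], [0.23, 2.52], [-1.04, 4.18], [0, 3.07], [-2.55, 2.55]. Speed limits (rad/s): [2.22, 2.22, 2.57, 3.14, 3.14, 3.14].

INTERFACE

Orientations are given as a 3x3 rotation matrix whose columns are the frame's x, y, z axes.
In Python, from bench import get_obs, capture, get_calibration, sign_off, boxes_of, trace, place_of gives the robot as it stands.
- The arm moves only by the tool drive_tool, never from a script. Its arguments are lists of equal length, an entry for each row: "fingers": the gripper command: -1 is fully open, 1 is shut, values between are in proportion; "offset": the shift along the tool's x, y, z normalised to -1 to 1, where 1 is 0.2 m, a list of three; "yaw": the turn about the tool's z normalised to -1 to 1, where 1 is 180 degrees. In form: {"fingers": [fingers, ...], "offset": [[x, y, z], ...], "yaw": [yaw, ...]}. A call has 1 to 10 rows; each row is the pose to reach, as a shift and turn from the pose commanded when the call began, along the tool's axes at that moment, turning the shorter way round; what a row does not reach only later rows make up. A row lasts 1/10 s, in which the tool goes at most 50 mm and 8.59 degrees, less where a joint would pass 70% of its speed; a pose out of reach is approached as far as the arm can. A call with a number of a shift or a turn outside -1 to 1 is refused whole. A call with a gripper value outside its range is refused whole. The fingers move at their own pace and stop on an object; the grip force is fixed at half the most. Time passes only in rows, so rows that repeat a pose let the fingers close. It gives the time, the measured TCP pose, the force, the opening and the grip force at its end, in the units of the state.
- get_obs(): the state, without advancing time (a new reading comes with each control period).
- capture(name): name is "scene" or "top" or "wrist"; returns (picture, depth): 480x640x3 uint8, red, green, blue; 480x640 float32, m along the optical axis (not along the pixel's ray), 0 where there is no reading.
- get_calibration(name): a dict with "K" (3x3 intrinsics, pixels), "R" (3x3) and "t" (3): a world point X has camera coordinates R X + t. Camera axes: x right, y down, z forward; pixel columns grow to the right and rows downward; lengths in m; the calibration is good to about 2 mm. A picture is of the moment at which its call begins: read the wrist's pose just before it. get_calibration takes no time and is no camera call; for the wrist camera it gives the pose at the moment of the call.
- sign_off(): hands the job in; it is judged then, once.
Trained networks look in the newest picture that a camera, given by its name, has taken for a name from the list of things; names that differ only in an ending like _2 or _b are one class to them, and where a whole thing is asked for, a point or a joint stands for the part that bears it (a point fixed in the world has none). Each returns a list of dicts, best first, with "score" (0 to 1); they miss things now and then, are a little off and sometimes report something else, mostly with a low value. They report only what shows in the picture. A call takes as long as a camera call. They do not tell look-alikes from the thing itself.
- boxes_of(camera, query): "bbox" ([left, top, width, height] in pixels, round what is visible of it).
- trace(camera, query): "pixels" (480x640 bool, what is visible of it) and "bbox" ([left, top, width, height] in pixels, round what is visible of it).
- place_of(camera, query): "position" ([row, column] in pixels: a listed point, or the origin of a listed thing).
The state is a dict: "t": time; "qpos": joint angles; "qd": joint speeds; "effort": joint torques, N m; "ee_pos": TCP position; "ee_rot": TCP orientation; "ft_force": force on the tool from outside, world axes, zero at the start; "wrist_torque": the same for the moment, N m; "grip_width": finger opening in m; "finger_force": force on a finger pad.
Only numpy, scipy, OpenCV 4.12 (cv2) and the standard library are available. Lean on these libraries where they do the work, as an engineer would, in place of code of your own. Each camera call takes 0.05 s, during which the arm holds its last target. There are 200 camera calls.

## Working session

There is one attempt and no reset: what is moved stays moved. The work goes in short steps, Python scripts to look and compute and a tool call to move; the robot and the scene stay as the last step left them, time stands still between calls to the robot, and variables do not carry over. Pictures are saved under pics/ and viewed, at most 10 in all, crops included, and the job is handed in when it is done.

Besides the shell and the picture viewer there is one more tool, called after "Request:" as name(argument=value, ...), one argument or row to a line, values as JSON. drive_tool: Moves the arm, as the interface text tells. Its arguments: {"type":"object","properties":{"fingers":{"type":"array","items":{"type":"number"}},"offset":{"type":"array","items":{"type":"array","items":{"type":"number","minimum":-1,"maximum":1}}},"yaw":{"type":"array","items":{"type":"number","minimum":-1,"maximum":1}}},"required":["fingers","offset","yaw"]}

```bash
mkdir -p pics; cat > h.py <<'E'
import numpy as np, cv2
from bench import *
def cal(n):
    c=get_calibration(n); return np.array(c["K"]),np.array(c["R"]),np.array(c["t"])
def unproj(n,u,v,d,c=None):
    K,R,t=c or cal(n); u,v,d=map(np.asarray,(u,v,d))
    X=np.stack([(u-K[0,2])/K[0,0]*d,(v-K[1,2])/K[1,1]*d,d],-1); return (X-t)@R
def atz(n,u,v,z,c=None):
    K,R,t=c or cal(n); r=R.T@np.array([(u-K[0,2])/K[0,0],(v-K[1,2])/K[1,1],1]); o=-R.T@t
    return o+r*(z-o[2])/r[2]
def save(n,im): cv2.imwrite('pics/'+n+'.png',im[...,::-1])
E
python3 - <<'E'
from h import *
np.set_printoptions(precision=4,suppress=True)
for n in("top","scene"):
    im,d=capture(n); save(n+'0',im); np.save(n+'d.npy',d); np.save(n+'i.npy',im)
    for q in("probe","tub","rack","rod","slot"):
        f=boxes_of if q!="slot" else place_of
        for r in f(n,q)[:3]:
            print(n,q,round(r['score'],2),np.round(r.get('bbox',r.get('position'))))
print(get_obs())
E
```

```text
top probe 0.5 [460. 180.  25.  14.]
top probe 0.31 [314.  87.  33.  45.]
top tub 0.74 [155. 155. 113. 106.]
top tub 0.66 [ 80. 308. 120. 109.]
top rack 0.72 [396. 162.  92.  54.]
top rod 0.53 [421. 170.  18.  22.]
top slot 0.96 [210. 200.]
top slot 0.57 [370. 124.]
scene tub 0.86 [334.  75.  63.  82.]
scene tub 0.68 [375. 161.  74.  97.]
scene rack 0.65 [197. 295.  94.  84.]
scene rack 0.3 [375. 287.  39.  74.]
scene rod 0.86 [252. 296.  19.  31.]
scene slot 0.85 [185. 411.]
scene slot 0.71 [ 98. 371.]
{'t': 0.6, 'qpos': array([ 1.2734,  0.2999,  1.521 ,  0.    ,  1.3207, -0.0666]), 'qd': array([ 0.0012, -0.0012, -0.001 , -0.0005, -0.0029, -0.0017]), 'effort': array([ -0.0007, -53.147 , -35.2839,   0.0709,   0.0211,  -0.    ]), 'ee_pos': array([0.1258, 0.5354, 0.4047]), 'ee_rot': array([[-0.9735,  0.2287, -0.    ],
       [ 0.2287,  0.9735,  0.    ],
       [ 0.    ,  0.    , -1.    ]]), 'ft_force': array([-0.2045,  0.0558, -0.4025]), 'wrist_torque': array([-0.0058, -0.0166,  0.0149]), 'finger_force': 0.0, 'grip_width': 0.09397820201539599}
```

View pics/top0.png

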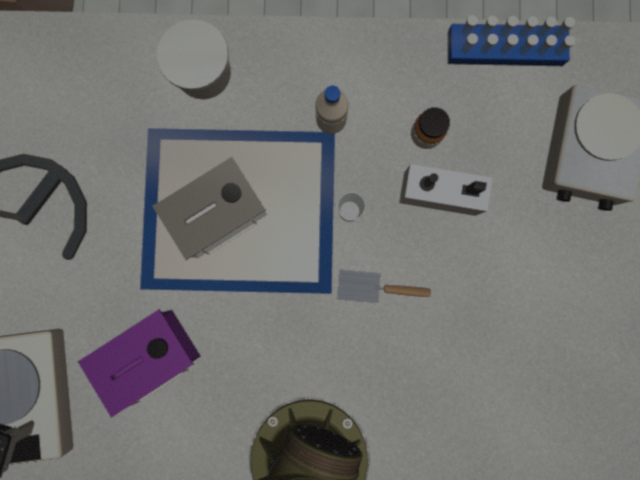

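View pics/scene0.png

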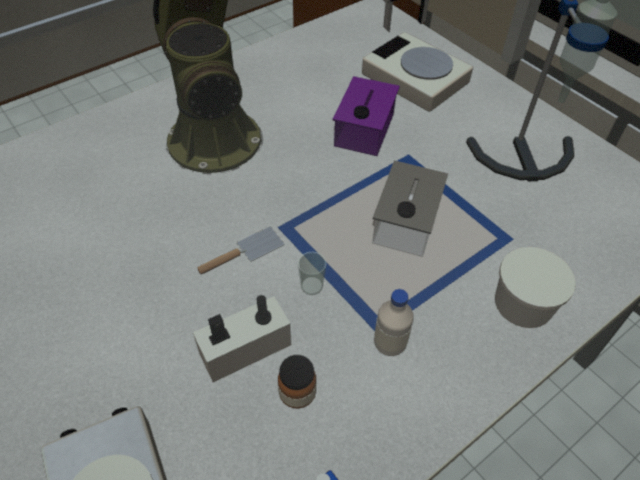

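The top picture shows the grey tub with a pale slot at about (200,212) and cap at (232,193), and a purple look-alike at (140,362), which I'll leave alone. In the rack, the piece at (475,187) looks rectangular and the one at (430,180) round. The scene view agrees: rectangular at (217,328), round at (263,310). An enlarged crop will confirm which is which, and I'll measure both.

```bash
python3 - <<'E'
from h import *
np.set_printoptions(precision=4,suppress=True)
im=np.load('topi.npy'); d=np.load('topd.npy'); si=np.load('scenei.npy')
a=cv2.resize(im[155:220,395:500],None,fx=6,fy=6,interpolation=2); b=cv2.resize(im[145:270,145:275],None,fx=3,fy=3,interpolation=2)
H=390
save('crop1',np.hstack([cv2.resize(a,(420,H*2//3)),cv2.resize(b,(270,H*2//3))]))
C=cal('top'); v,u=np.mgrid[:480,:640]; P=unproj('top',u,v,d,C)
print('cam',-C[1].T@C[2], -cal('scene')[1].T@cal('scene')[2])
def reg(l,t,w,h,z0,z1):
    m=np.zeros((480,640),bool); m[t:t+h,l:l+w]=1; return m&(P[...,2]>z0)&(P[...,2]<z1)&(d>0)
m=reg(145,145,135,125,.088,.1035); pts=np.float32(P[m][:,:2]); print('lid',cv2.minAreaRect(pts),P[m][:,2].mean())
m=reg(145,145,135,125,.1055,.125); print('cap',P[m].mean(0),m.sum())
m=reg(395,155,100,65,.075,.092); print('rack',cv2.minAreaRect(np.float32(P[m][:,:2])),np.median(P[m][:,2]))
for l,w in((412,32),(450,40)):
    m=reg(l,165,w,40,.135,.17); print('handle',P[m].mean(0) if m.any() else 0,m.sum(),cv2.minAreaRect(np.float32(P[m][:,:2])) if m.sum()>3 else 0)
for n,p in(('beaker',(349,211)),('bottle',(332,95)),('jar',(432,125))): print(n,P[p[1],p[0]])
# two-view: handle tops via depth in scene
ds=np.load('scened.npy'); Cs=cal('scene'); Q=unproj('scene',u,v,ds,Cs)
for l,t,w,h in((205,312,30,30),(250,290,25,25)):
    q=Q[t:t+h,l:l+w].reshape(-1,3); q=q[(q[:,2]>.14)&(q[:,2]<.17)]; print('scene handle',len(q),q.mean(0),q[:,2].max())
q=Q[160:235,370:450].reshape(-1,3); q=q[(q[:,2]>.105)&(q[:,2]<.125)]; print('scene cap',len(q),q.mean(0))
E
```

```text
cam [ 0.3878 -0.0224  1.1232] [ 1.1168 -0.5171  1.0678]
lid ((0.5202128291130066, 0.21533487737178802), (0.13216540217399597, 0.19040898978710175), 33.61773681640625) 0.09615794946675521
cap [0.5508 0.1689 0.1099] 300
rack ((0.5747763514518738, -0.2720329165458679), (0.1704603135585785, 0.07103236764669418), 81.64654541015625) 0.08482409492872489
handle [ 0.5805 -0.2267  0.1489] 85 ((0.5814116597175598, -0.2273511290550232), (0.016378870233893394, 0.017434367910027504), 47.21207809448242)
handle [ 0.5671 -0.3151  0.1487] 131 ((0.5678473114967346, -0.31681370735168457), (0.024737628176808357, 0.016529571264982224), 85.32968139648438)
beaker [ 0.5312 -0.0742  0.0042]
bottle [ 0.7319 -0.03    0.1708]
jar [ 0.7013 -0.2372  0.0921]
scene handle 151 [ 0.5727 -0.3175  0.1489] 0.15602073769381813
scene handle 95 [ 0.5853 -0.2286  0.1494] 0.15501872460094931
scene cap 212 [0.5546 0.1683 0.1101]
```

View pics/crop1.png

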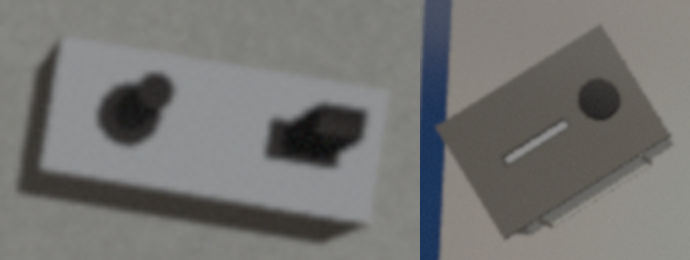

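The crop confirms it: the right-hand piece has a flat rectangular handle and collar, 24x16 mm, so it is the probe. The left-hand piece is the round rod. The tub has its cap to the upper right of the slot. I'll pass over the tub first for a closer wrist view.

Request:
drive_tool(
  fingers=[-1, -1, -1, -1, -1, -1],
  offset=[
    [-1, -0.5, 0],
    [-1, -0.5, 0],
    [-1, -0.5, 0],
    [-1, -0.5, 0],
    [-1, -0.5, 0],
    [-1, -0.5, 0],
  ],
  yaw=[0, 0.1, 0.2, 0.24, 0.24, 0.24],
)

```text
t: 1.2
ee_pos: [0.2997, 0.3905, 0.4048]
ee_rot: [[-0.548, 0.836, 0.0], [0.836, 0.548, 0.0], [-0.0, 0.0, -1.0]]
ft_force: [-0.2, -0.2, 0.3]
grip_width: 0.0938
finger_force: 0.0
```

```bash
python3 - <<'E'
from h import *
np.set_printoptions(precision=4,suppress=True)
o=get_obs(); K,R,t=cal('wrist'); print(o['ee_pos'],o['ee_rot'],K)
print('cam in tool',o['ee_rot'].T@(-R.T@t-o['ee_pos']),'\n',o['ee_rot'].T@R.T)
E
```

```text
[0.2997 0.3905 0.4048] [[-0.5482  0.8363  0.0004]
 [ 0.8363  0.5482  0.    ]
 [-0.0002  0.0004 -1.    ]] [[378.4862   0.     324.9789]
 [  0.     378.4862 235.3656]
 [  0.       0.       1.    ]]
cam in tool [ 0.071  -0.0002  0.02  ] 
 [[ 0.0016 -0.9688 -0.2477]
 [ 1.      0.0013  0.0016]
 [-0.0012 -0.2477  0.9688]]
```

Request:
drive_tool(
  fingers=[-1, -1, -1, -1, -1, -1],
  offset=[
    [-1, 0.44, 0],
    [-1, 0.44, 0],
    [-1, 0.44, 0],
    [-1, 0.44, 0],
    [-1, 0.44, 0],
    [-1, 0.44, 0],
  ],
  yaw=[0, 0, 0, 0, 0, 0],
)

```text
t: 1.8
ee_pos: [0.4834, 0.2739, 0.4042]
ee_rot: [[-0.554, 0.833, -0.001], [0.833, 0.554, -0.0], [-0.0, -0.001, -1.0]]
ft_force: [0.2, 0.1, -0.0]
grip_width: 0.0938
finger_force: 0.0
```

```bash
python3 - <<'E'
from h import *
np.set_printoptions(precision=4,suppress=True)
C=cal('wrist'); im,d=capture('wrist'); save('w1',im); np.save('w1i.npy',im); np.save('w1d.npy',d)
np.savez('w1c.npz',K=C[0],R=C[1],t=C[2]); o=get_obs(); print(o['ee_pos'],np.abs(o['qd']).max())
v,u=np.mgrid[:480,:640]; P=unproj('wrist',u,v,d,C)
for r in place_of('wrist','slot')[:2]:
    p=r['position']; print('slot',r['score'],p,atz('wrist',p[1],p[0],.096,C))
lid=(P[...,2]>.088)&(P[...,2]<.104)&(d>0)
lid=cv2.morphologyEx(lid.astype(np.uint8),cv2.MORPH_OPEN,np.ones((3,3)))
cs,_=cv2.findContours(lid,cv2.RETR_CCOMP,cv2.CHAIN_APPROX_NONE)
for c in cs:
    if cv2.contourArea(c)>100:
        c=c[:,0]; q=np.array([atz('wrist',a,b,.096,C)[:2] for a,b in c]); print(len(c),c.mean(0),cv2.minAreaRect(np.float32(q)))
cap=(P[...,2]>.105)&(P[...,2]<.12); print('cap',P[cap].mean(0),cap.sum(),'lid z',np.median(P[...,2][lid>0]))
E
```

```text
[0.4822 0.2749 0.4043] 0.040933684640876315
slot 0.68 [294.2, 322.2] [0.5107 0.229  0.096 ]
318 [322.8774 405.7673] ((0.5697230100631714, 0.1407179832458496), (0.12937724590301514, 0.01346179936081171), 33.701969146728516)
634 [322.5631 277.235 ] ((0.5051068663597107, 0.23740410804748535), (0.13007061183452606, 0.1337835192680359), 33.725311279296875)
178 [322.4944 289.7697] ((0.5092626214027405, 0.23096367716789246), (0.012004709802567959, 0.06922347098588943), 31.804244995117188)
473 [73.3044 37.8584] ((0.2603852152824402, 0.29282358288764954), (0.10950133204460144, 0.04470324516296387), 33.74211502075195)
cap [0.2622 0.2878 0.1099] 1839 lid z 0.09605860259342026
```

View pics/w1.png

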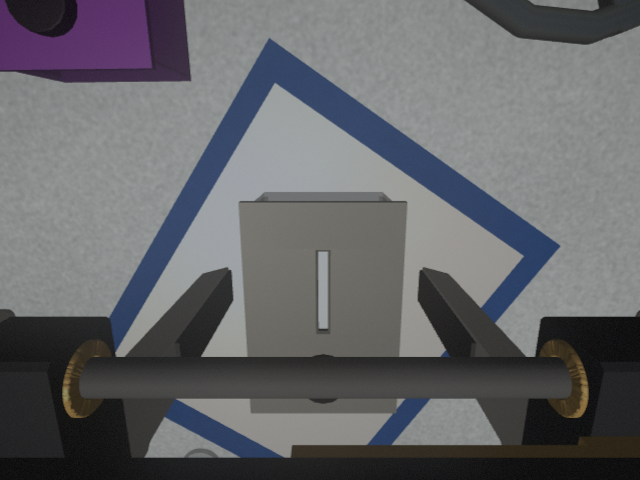

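The wrist view shows the tub's slot at columns 317–330, rows 250–333. Its centre is about (0.509, 0.231), it lies at 33.7°, and the lid is at z = 0.096, which agrees with the top view. Next is the rack.

Request:
drive_tool(
  fingers=[-1, -1, -1, -1, -1],
  offset=[
    [-0.9, -0.43, 0],
    [-0.9, -0.43, 0],
    [-0.9, -0.43, 0],
    [-0.9, -0.43, 0],
    [-0.9, -0.43, 0],
  ],
  yaw=[0, 0, 0, 0, 0],
)

```text
t: 2.4
ee_pos: [0.5103, 0.0748, 0.405]
ee_rot: [[-0.554, 0.833, 0.001], [0.833, 0.554, -0.001], [-0.001, 0.0, -1.0]]
ft_force: [0.1, -0.4, 0.8]
grip_width: 0.094
finger_force: 0.0
```

Request:
drive_tool(
  fingers=[-1, -1, -1, -1, -1, -1, -1],
  offset=[
    [-0.9, -0.43, 0],
    [-0.9, -0.43, 0],
    [-0.9, -0.43, 0],
    [-0.9, -0.43, 0],
    [-0.9, -0.43, 0],
    [-0.9, -0.43, 0],
    [-0.9, -0.43, 0],
  ],
  yaw=[0.04, 0.08, 0.12, 0.16, 0.2, 0.233, 0.233],
)

```text
t: 3.1
ee_pos: [0.5394, -0.1181, 0.4048]
ee_rot: [[0.142, 0.99, 0.0], [0.99, -0.142, 0.0], [0.0, 0.0, -1.0]]
ft_force: [1.3, -0.2, -0.3]
grip_width: 0.094
finger_force: 0.0
```

```bash
cat > mp.py <<'E'
from h import *
np.set_printoptions(precision=4,suppress=True)
import sys
C=cal('wrist'); im,d=capture('wrist'); save(sys.argv[1],im); o=get_obs(); print(o['ee_pos'],o['ee_rot'],np.abs(o['qd']).max())
v,u=np.mgrid[:480,:640]; P=unproj('wrist',u,v,d,C)
for r in trace('wrist','probe')[:2]: 
    m=r['pixels']&(P[...,2]>.143)&(P[...,2]<.16)&(d>0)
    if m.sum()>5: print('probe',r['score'],r['bbox'],m.sum(),P[m].mean(0),cv2.minAreaRect(np.float32(P[m][:,:2])))
near=(np.hypot(P[...,0]-.5695,P[...,1]+.316)<.03)&(d>0)
m=near&(P[...,2]>.143)&(P[...,2]<.16)
if m.sum()>5: print('top',m.sum(),np.median(P[m],0),cv2.minAreaRect(np.float32(P[m][:,:2])))
E
python3 mp.py w2
```

```text
[ 0.5394 -0.1181  0.4048] [[ 0.1374  0.9905  0.0001]
 [ 0.9905 -0.1374  0.0001]
 [ 0.0002  0.0001 -1.    ]] 0.04435723477701787
```

Request:
drive_tool(
  fingers=[-1, -1, -1, -1, -1, -1],
  offset=[
    [-0.96, 0.28, 0],
    [-0.96, 0.28, 0],
    [-0.96, 0.28, 0],
    [-0.96, 0.28, 0],
    [-0.96, 0.28, 0],
    [-0.96, 0.28, 0],
  ],
  yaw=[0, 0, 0, 0, 0, 0],
)

```text
t: 3.8
ee_pos: [0.5679, -0.3174, 0.4041]
ee_rot: [[0.14, 0.99, -0.001], [0.99, -0.14, 0.001], [0.001, -0.001, -1.0]]
ft_force: [-0.4, 1.2, -0.6]
grip_width: 0.0941
finger_force: 0.0
```

```bash
python3 mp.py w3
```

```text
[ 0.568  -0.3166  0.4045] [[ 0.139   0.9903 -0.0003]
 [ 0.9903 -0.139   0.0004]
 [ 0.0004 -0.0003 -1.    ]] 0.019301074399715273
probe 0.8 [311.4, 211.0, 31.5, 61.6] 893 [ 0.5691 -0.3173  0.1504] ((0.5688802599906921, -0.31843093037605286), (0.02388705313205719, 0.015683677047491074), 81.79418182373047)
top 912 [ 0.5689 -0.3174  0.1507] ((0.5688802599906921, -0.31843093037605286), (0.02388705313205719, 0.015683677047491074), 81.79418182373047)
```

View pics/w3.png

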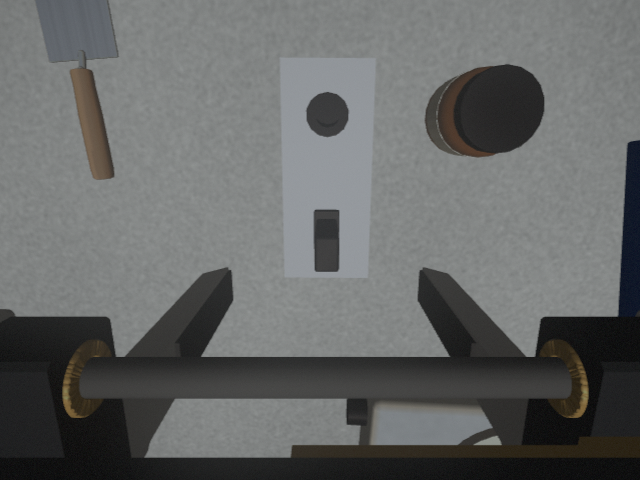

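The wrist view shows the rectangular handle at column 327, rows 210–271, centred between the fingers, with the round rod at (327,115). The handle top measures z = 0.151 (expected 0.151), so I'll descend and grip.

Request:
drive_tool(
  fingers=[-1, -1, -1, -1, -1, 1, 1, 1, 1, 1],
  offset=[
    [-0.005, 0.005, 0.15],
    [-0.005, 0.005, 0.3],
    [-0.005, 0.005, 0.45],
    [-0.005, 0.005, 0.5],
    [-0.005, 0.005, 0.5],
    [-0.005, 0.005, 0.5],
    [-0.005, 0.005, 0.5],
    [-0.005, 0.005, 0.5],
    [-0.005, 0.005, 0.5],
    [-0.005, 0.005, 0.5],
  ],
  yaw=[0, 0, 0, 0, 0, 0, 0, 0, 0, 0],
)

```text
t: 4.9
ee_pos: [0.5685, -0.3189, 0.305]
ee_rot: [[0.142, 0.99, 0.0], [0.99, -0.142, -0.0], [-0.0, 0.0, -1.0]]
ft_force: [-0.0, 0.5, -0.2]
grip_width: 0.0574
finger_force: 0.0
```

Request:
drive_tool(
  fingers=[1, 1, 1, 1, 1],
  offset=[
    [0, 0, 0],
    [0, 0, 0],
    [0, 0, 0],
    [0, 0, 0],
    [0, 0, 0],
  ],
  yaw=[0, 0, 0, 0, 0],
)

```text
t: 5.4
ee_pos: [0.5685, -0.3189, 0.3046]
ee_rot: [[0.142, 0.99, -0.0], [0.99, -0.142, -0.0], [-0.0, -0.0, -1.0]]
ft_force: [-0.4, 0.0, -0.2]
grip_width: 0.0173
finger_force: 0.0
```

Request:
drive_tool(
  fingers=[1, 1, 1, 1, 1, 1, 1, 1, 1, 1],
  offset=[
    [0, 0, 0],
    [0, 0, 0],
    [0, 0, -0.05],
    [0, 0, -0.15],
    [0, 0, -0.27],
    [0, 0, -0.4],
    [0, 0, -0.55],
    [0, 0, -0.7],
    [0, 0, -0.8],
    [0, 0, -0.85],
  ],
  yaw=[0, 0, 0, 0, 0, 0, 0, 0, 0, 0],
)

```text
t: 6.4
ee_pos: [0.5682, -0.3187, 0.4774]
ee_rot: [[0.141, 0.99, 0.003], [0.99, -0.141, -0.002], [-0.001, 0.003, -1.0]]
ft_force: [0.2, -1.5, -0.8]
grip_width: 0.0159
finger_force: 30.0
```

Request:
drive_tool(
  fingers=[1, 1, 1, 1, 1, 1, 1],
  offset=[
    [0.1, -0.03, 0],
    [0.25, -0.07, 0],
    [0.42, -0.11, 0],
    [0.6, -0.16, 0],
    [0.75, -0.2, 0],
    [0.87, -0.235, 0],
    [0.92, -0.25, 0],
  ],
  yaw=[0, 0, 0, 0, 0, 0, 0],
)

```text
t: 7.1
ee_pos: [0.5448, -0.1279, 0.4746]
ee_rot: [[0.14, 0.99, -0.0], [0.99, -0.14, 0.0], [0.0, -0.0, -1.0]]
ft_force: [0.5, 0.1, -2.2]
grip_width: 0.0156
finger_force: 30.0
```

Request:
drive_tool(
  fingers=[1, 1, 1, 1, 1, 1, 1],
  offset=[
    [0.1, -0.03, 0],
    [0.25, -0.07, 0],
    [0.42, -0.11, 0],
    [0.6, -0.16, 0],
    [0.75, -0.2, 0],
    [0.87, -0.235, 0],
    [0.92, -0.25, 0],
  ],
  yaw=[0, 0, 0, 0, 0, 0, 0],
)

```text
t: 7.8
ee_pos: [0.5215, 0.0608, 0.4745]
ee_rot: [[0.14, 0.99, -0.0], [0.99, -0.14, 0.0], [-0.0, -0.0, -1.0]]
ft_force: [0.0, -0.2, -2.2]
grip_width: 0.016
finger_force: 30.0
```

Request:
drive_tool(
  fingers=[1, 1, 1, 1, 1, 1, 1, 1, 1],
  offset=[
    [0.1, -0.03, 0],
    [0.25, -0.07, 0],
    [0.42, -0.11, 0],
    [0.6, -0.16, 0],
    [0.75, -0.2, 0],
    [0.87, -0.235, 0],
    [0.92, -0.25, 0],
    [0.92, -0.25, 0],
    [0.92, -0.25, 0],
  ],
  yaw=[-0.03, -0.07, -0.11, -0.15, -0.19, -0.22, -0.232, -0.232, -0.232],
)

```text
t: 8.7
ee_pos: [0.4986, 0.2477, 0.4745]
ee_rot: [[-0.551, 0.834, -0.0], [0.834, 0.551, -0.0], [-0.0, -0.0, -1.0]]
ft_force: [0.4, -0.4, -2.0]
grip_width: 0.0161
finger_force: 30.0
```

```bash
cat > mq.py <<'E'
from h import *
import sys
np.set_printoptions(precision=4,suppress=True)
C=cal('wrist'); im,d=capture('wrist'); np.savez(sys.argv[1]+'.npz',im=im,d=d,K=C[0],R=C[1],t=C[2]); o=get_obs()
print(o['t'],o['ee_pos'],o['ee_rot'],o['grip_width'],o['finger_force'],o['ft_force'])
save(sys.argv[1],im[100:420,180:470].repeat(2,0).repeat(2,1)[:600])
for q in('tip','slot','probe'):
    for r in place_of('wrist',q)[:1]: print(q,r['score'],r['position'],'at lid z',atz('wrist',r['position'][1],r['position'][0],.096,C),'at tip z',atz('wrist',r['position'][1],r['position'][0],o['ee_pos'][2]-.295,C))
E
python3 mq.py w4
```

```text
8.75 [0.4986 0.2476 0.4746] [[-0.5512  0.8343 -0.    ]
 [ 0.8343  0.5512 -0.0003]
 [-0.0003 -0.0002 -1.    ]] 0.01595192186647615 29.998000860214233 [-0.216  -0.4098 -1.6423]
tip 0.55 [238.1, 323.1] at lid z [0.5102 0.2272 0.096 ] at tip z [0.4984 0.2458 0.1796]
slot 0.69 [236.7, 324.9] at lid z [0.5109 0.2294 0.096 ] at tip z [0.4989 0.2474 0.1796]
probe 0.6 [235.0, 323.7] at lid z [0.509  0.2301 0.096 ] at tip z [0.4974 0.248  0.1796]
```

View pics/w4.png

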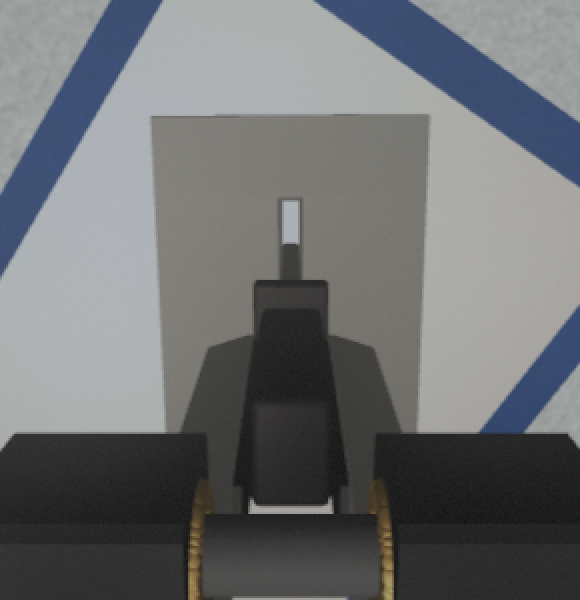

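The picture shows the blade tip (dark, crop columns 281–301, lower end at row 243) on the slot's centre line (pale, columns 280–302, its end away from the cap at row 197). I'll turn these edges into numbers.

```bash
python3 - <<'E'
from h import *
np.set_printoptions(precision=4,suppress=True)
f=np.load('w4.npz'); C=(f['K'],f['R'],f['t']); g=f['im'].astype(float).mean(2)
def edge(p,lo): # subpixel strongest gradients +,-
    k=np.gradient(cv2.GaussianBlur(p.reshape(-1,1),(1,3),0).ravel()); return lo+k.argmax(),lo+k.argmin()
for a,b in((202,208),(208,218),(224,232),(232,238)): 
    p=g[a:b,310:340].mean(0); print(a,b,p.round(0))
print('rows',np.arange(190,240),g[190:240,323:328].mean(1).round(0))
ex=np.array([.555,-.832,0]); S=np.array([.5093,.2310,.096])
print('slot end (exp -.035)',(atz('wrist',325,199,.096,C)-S)@ex,'blade near edge z.18 slot-x', (atz('wrist',325,221.5,.1796,C)-S)@ex,'tcp',(np.array([.4986,.2476,0])-S)@ex)
ey=np.array([.832,.555,0]); print('y: tcp',(np.array([.4986,.2476,0])-S)@ey,[(atz('wrist',c,205,.096,C)-S)@ey for c in(324,325,326)],[(atz('wrist',c,225,.18,C)-S)@ey for c in(324,325,326)])
E
```

```text
202 208 [124. 124. 124. 124. 124. 124. 123. 124. 113.  94.  96. 148. 177. 176.
 177. 176. 177. 176. 176. 140.  89. 108. 123. 121. 122. 122. 121. 122.
 122. 121.]
208 218 [123. 123. 123. 123. 123. 123. 123. 123. 115.  95.  96. 148. 176. 176.
 176. 176. 177. 176. 176. 140.  89. 108. 121. 121. 121. 121. 121. 121.
 120. 120.]
224 232 [122. 122. 122. 122. 122. 122. 122. 121. 116.  97.  80.  70.  62.  62.
  62.  62.  62.  61.  62.  72.  84. 106. 120. 120. 120. 120. 120. 119.
 119. 119.]
232 238 [122. 121. 121. 121. 120. 121. 121. 121. 116.  97.  75.  65.  62.  62.
  62.  62.  62.  61.  62.  67.  80. 106. 120. 120. 119. 119. 119. 119.
 119. 119.]
rows [190 191 192 193 194 195 196 197 198 199 200 201 202 203 204 205 206 207
 208 209 210 211 212 213 214 215 216 217 218 219 220 221 222 223 224 225
 226 227 228 229 230 231 232 233 234 235 236 237 238 239] [122. 121. 121. 122. 121. 121. 122. 121. 112.  98. 140. 176. 177. 177.
 176. 176. 177. 177. 176. 176. 176. 176. 176. 176. 176. 177. 176. 177.
 176. 176. 172. 139.  63.  62.  63.  62.  62.  62.  62.  62.  61.  63.
  62.  62.  62.  61.  61.  61.  61.  59.]
slot end (exp -.035) -0.0348976356806572 blade near edge z.18 slot-x -0.031105201705336927 tcp -0.019749699999999974
y: tcp 0.0003105999999999977 [np.float64(-0.00033925586004091013), np.float64(0.0006187909354628211), np.float64(0.001576842110841522)] [np.float64(-0.0002025300811193259), np.float64(0.0005408604631586232), np.float64(0.0012842544516136409)]
```

Blade and slot line up to within 0.3 mm across, and the tip is at slot x ≈ -19 mm. I'll lower to just above the lid, check forces, then insert slowly.

Request:
drive_tool(
  fingers=[1, 1, 1, 1, 1, 1, 1, 1],
  offset=[
    [0, 0, 0.06],
    [0, 0, 0.14],
    [0, 0, 0.22],
    [0, 0, 0.28],
    [0, 0, 0.33],
    [0, 0, 0.36],
    [0, 0, 0.37],
    [0, 0, 0.37],
  ],
  yaw=[0, 0, 0, 0, 0, 0, 0, 0],
)

```text
t: 9.7
ee_pos: [0.4982, 0.2488, 0.4007]
ee_rot: [[-0.554, 0.833, 0.0], [0.833, 0.554, 0.0], [-0.0, 0.0, -1.0]]
ft_force: [0.4, 0.3, -1.5]
grip_width: 0.0152
finger_force: 30.0
```

```bash
python3 mq.py w5
```

```text
9.75 [0.4982 0.2488 0.4011] [[-0.5537  0.8327  0.0006]
 [ 0.8327  0.5537  0.0003]
 [-0.0001  0.0006 -1.    ]] 0.015892660210746586 29.99809205532074 [ 0.5676  0.2764 -0.2314]
tip 0.75 [237.3, 324.2] at lid z [0.4998 0.2458 0.096 ] at tip z [0.4984 0.248  0.1061]
probe 0.88 [236.0, 323.5] at lid z [0.4988 0.2464 0.096 ] at tip z [0.4974 0.2485 0.1061]
```

View pics/w5.png

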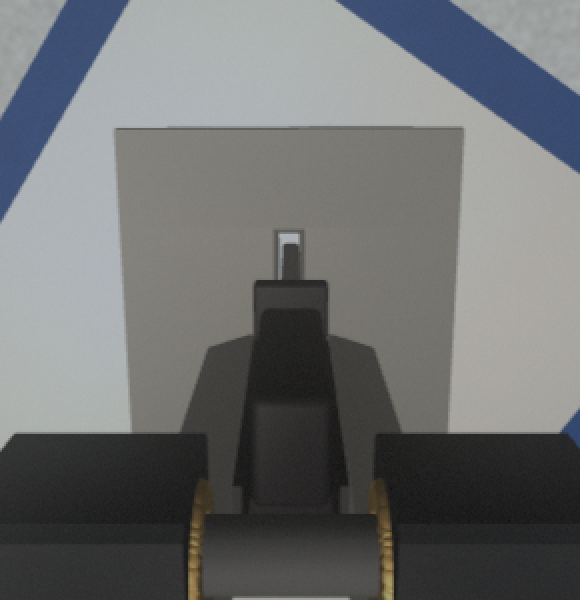

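```bash
python3 - <<'E'
from h import *
f=np.load('w5.npz'); C=(f['K'],f['R'],f['t']); g=f['im'].astype(float).mean(2)
for a,b in((217,220),(224,230),(230,237)): print(a,list(zip(range(312,338),g[a:b,312:338].mean(0).round(0).astype(int))))
print(g[210:228,325].round(0))
E
```

```text
217 [(312, np.int64(123)), (313, np.int64(124)), (314, np.int64(124)), (315, np.int64(124)), (316, np.int64(114)), (317, np.int64(94)), (318, np.int64(83)), (319, np.int64(134)), (320, np.int64(172)), (321, np.int64(177)), (322, np.int64(177)), (323, np.int64(177)), (324, np.int64(177)), (325, np.int64(176)), (326, np.int64(177)), (327, np.int64(177)), (328, np.int64(178)), (329, np.int64(144)), (330, np.int64(95)), (331, np.int64(88)), (332, np.int64(107)), (333, np.int64(122)), (334, np.int64(122)), (335, np.int64(122)), (336, np.int64(122)), (337, np.int64(121))]
224 [(312, np.int64(123)), (313, np.int64(123)), (314, np.int64(122)), (315, np.int64(123)), (316, np.int64(112)), (317, np.int64(93)), (318, np.int64(83)), (319, np.int64(119)), (320, np.int64(144)), (321, np.int64(112)), (322, np.int64(62)), (323, np.int64(62)), (324, np.int64(62)), (325, np.int64(62)), (326, np.int64(62)), (327, np.int64(61)), (328, np.int64(61)), (329, np.int64(75)), (330, np.int64(87)), (331, np.int64(88)), (332, np.int64(107)), (333, np.int64(121)), (334, np.int64(121)), (335, np.int64(121)), (336, np.int64(121)), (337, np.int64(120))]
230 [(312, np.int64(122)), (313, np.int64(122)), (314, np.int64(122)), (315, np.int64(122)), (316, np.int64(112)), (317, np.int64(92)), (318, np.int64(82)), (319, np.int64(122)), (320, np.int64(127)), (321, np.int64(84)), (322, np.int64(61)), (323, np.int64(61)), (324, np.int64(61)), (325, np.int64(62)), (326, np.int64(61)), (327, np.int64(61)), (328, np.int64(62)), (329, np.int64(68)), (330, np.int64(82)), (331, np.int64(87)), (332, np.int64(106)), (333, np.int64(120)), (334, np.int64(120)), (335, np.int64(120)), (336, np.int64(120)), (337, np.int64(120))]
[121. 119. 119. 119. 111.  93. 124. 176. 177. 176. 174. 137.  63.  63.
  64.  61.  63.  61.]
```

The blade sits about 0.6 mm to the +y side of the slot centre, so I'll correct that while inserting at about 3 cm/s.

Request:
drive_tool(
  fingers=[1, 1, 1, 1, 1, 1, 1, 1, 1, 1],
  offset=[
    [0, -0.003, 0],
    [0, -0.003, 0.01],
    [0, -0.003, 0.025],
    [0, -0.003, 0.04],
    [0, -0.003, 0.055],
    [0, -0.003, 0.07],
    [0, -0.003, 0.085],
    [0, -0.003, 0.1],
    [0, -0.003, 0.115],
    [0, -0.003, 0.13],
  ],
  yaw=[0, 0, 0, 0, 0, 0, 0, 0, 0, 0],
)

```text
t: 10.9
ee_pos: [0.4976, 0.2485, 0.3744]
ee_rot: [[-0.554, 0.833, -0.0], [0.833, 0.554, -0.0], [0.0, -0.0, -1.0]]
ft_force: [-0.2, 0.7, -1.1]
grip_width: 0.0158
finger_force: 30.0
```

Request:
drive_tool(
  fingers=[1, 1, 1, 1, 1, 1, 1, 1, 1, 1],
  offset=[
    [0, 0, 0.01],
    [0, 0, 0.025],
    [0, 0, 0.042],
    [0, 0, 0.06],
    [0, 0, 0.078],
    [0, 0, 0.096],
    [0, 0, 0.114],
    [0, 0, 0.13],
    [0, 0, 0.14],
    [0, 0, 0.145],
  ],
  yaw=[0, 0, 0, 0, 0, 0, 0, 0, 0, 0],
)

```text
t: 11.9
ee_pos: [0.4976, 0.2485, 0.3454]
ee_rot: [[-0.554, 0.833, -0.0], [0.833, 0.554, -0.0], [0.0, -0.0, -1.0]]
ft_force: [0.1, 0.1, -1.5]
grip_width: 0.0162
finger_force: 30.0
```

Request:
drive_tool(
  fingers=[1, 1, 1],
  offset=[
    [0, 0, 0],
    [0, 0, 0],
    [0, 0, 0],
  ],
  yaw=[0, 0, 0],
)

```text
t: 12.2
ee_pos: [0.4977, 0.2485, 0.3458]
ee_rot: [[-0.554, 0.833, 0.0], [0.833, 0.554, 0.0], [-0.0, 0.0, -1.0]]
ft_force: [-0.1, -0.4, -1.8]
grip_width: 0.0158
finger_force: 30.0
```

```bash
python3 mq.py w6; python3 - <<'E'
from h import *
f=np.load('w6.npz'); g=f['im'].astype(float).mean(2)
for a,b in((226,230),(232,236),(237,240)): print(a,g[a:b,308:342].mean(0).round(0).astype(int).tolist())
print(g[215:250,325].round(0).astype(int).tolist())
o=get_obs()['ee_pos']; e=np.array([.555,-.832]); n=np.array([.832,.555]); r=o[:2]-[.5093,.2310]; print('slot x,y',r@e,r@n,'tip z rel',o[2]-.295-.096)
E
```

```text
12.25 [0.4977 0.2485 0.3458] [[-0.5537  0.8327  0.0002]
 [ 0.8327  0.5537  0.0001]
 [-0.      0.0002 -1.    ]] 0.015803247214138113 29.998117089271545 [ 0.0203 -0.7544 -1.8981]
tip 0.74 [235.3, 326.3] at lid z [0.4917 0.2592 0.096 ] at tip z [0.4984 0.2498 0.0508]
probe 0.84 [235.8, 325.7] at lid z [0.4916 0.2588 0.096 ] at tip z [0.4982 0.2492 0.0508]
226 [120, 120, 120, 120, 120, 120, 119, 120, 119, 120, 120, 119, 119, 119, 120, 119, 119, 119, 118, 119, 119, 119, 118, 119, 118, 117, 118, 118, 118, 118, 118, 118, 117, 118]
232 [124, 124, 124, 124, 124, 123, 124, 114, 93, 84, 92, 123, 118, 83, 75, 75, 74, 75, 75, 75, 75, 94, 125, 122, 95, 88, 95, 112, 121, 121, 121, 121, 121, 121]
237 [121, 121, 121, 122, 121, 122, 121, 111, 91, 82, 93, 147, 137, 69, 60, 61, 61, 61, 60, 59, 60, 76, 142, 146, 98, 86, 95, 111, 119, 119, 119, 118, 118, 119]
[119, 119, 119, 119, 119, 119, 119, 118, 117, 118, 118, 119, 120, 119, 119, 119, 112, 90, 86, 62, 62, 61, 62, 61, 60, 39, 41, 44, 51, 63, 61, 62, 60, 61, 60]
slot x,y -0.021015743600260414 -9.511960747369055e-06 tip z rel -0.04526884576182391
```

The blade is at x ≈ -21 mm, depth 45 mm, with white showing evenly on both sides. Now I'll traverse at 2 cm/s along -tool x.

Request:
drive_tool(
  fingers=[1, 1, 1, 1, 1, 1, 1, 1, 1, 1],
  offset=[
    [-0.005, 0, 0],
    [-0.014, 0, 0],
    [-0.024, 0, 0],
    [-0.034, 0, 0],
    [-0.044, 0, 0],
    [-0.054, 0, 0],
    [-0.064, 0, 0],
    [-0.074, 0, 0],
    [-0.084, 0, 0],
    [-0.094, 0, 0],
  ],
  yaw=[0, 0, 0, 0, 0, 0, 0, 0, 0, 0],
)

```text
t: 13.4
ee_pos: [0.5081, 0.2327, 0.3457]
ee_rot: [[-0.554, 0.833, 0.0], [0.833, 0.554, 0.0], [-0.0, 0.0, -1.0]]
ft_force: [-0.3, -0.1, -1.1]
grip_width: 0.0157
finger_force: 30.0
```

Request:
drive_tool(
  fingers=[1, 1, 1, 1, 1, 1, 1, 1, 1, 1],
  offset=[
    [-0.01, 0, 0],
    [-0.02, 0, 0],
    [-0.03, 0, 0],
    [-0.04, 0, 0],
    [-0.05, 0, 0],
    [-0.06, 0, 0],
    [-0.07, 0, 0],
    [-0.08, 0, 0],
    [-0.088, 0, 0],
    [-0.092, 0, 0],
  ],
  yaw=[0, 0, 0, 0, 0, 0, 0, 0, 0, 0],
)

```text
t: 14.4
ee_pos: [0.5183, 0.2174, 0.3456]
ee_rot: [[-0.554, 0.833, -0.0], [0.833, 0.554, -0.0], [-0.0, -0.0, -1.0]]
ft_force: [-0.1, -0.0, -2.3]
grip_width: 0.016
finger_force: 30.0
```

```bash
python3 mq.py w7; python3 - <<'E'
from h import *
f=np.load('w7.npz'); g=f['im'].astype(float).mean(2)
for a,b in((205,210),(232,236),(237,240)): print(a,g[a:b,308:342].mean(0).round(0).astype(int).tolist())
print(g[150:242,325].round(0).astype(int).tolist())
o=get_obs()['ee_pos']; e=np.array([.555,-.832]); n=np.array([.832,.555]); r=o[:2]-[.5093,.2310]; print('slot x,y',r@e,r@n,'tip z rel',o[2]-.295-.096)
E
```

```text
14.45 [0.5184 0.2173 0.3457] [[-0.5536  0.8328  0.    ]
 [ 0.8328  0.5536 -0.    ]
 [-0.      0.     -1.    ]] 0.01611745487289411 29.998060762882233 [ 1.2526 -0.7126 -1.4669]
tip 0.82 [238.3, 325.0] at lid z [0.5127 0.2261 0.096 ] at tip z [0.5194 0.2161 0.0507]
slot 0.89 [232.5, 325.4] at lid z [0.5109 0.2293 0.096 ] at tip z [0.5172 0.22   0.0507]
probe 0.89 [236.6, 324.8] at lid z [0.512  0.2269 0.096 ] at tip z [0.5186 0.2171 0.0507]
205 [126, 125, 125, 126, 125, 125, 125, 116, 95, 85, 98, 153, 181, 182, 181, 181, 180, 181, 181, 181, 182, 181, 181, 155, 109, 91, 92, 109, 123, 123, 124, 123, 123, 123]
232 [124, 124, 123, 124, 123, 124, 124, 118, 99, 84, 84, 146, 146, 82, 63, 64, 63, 64, 63, 63, 64, 98, 156, 160, 115, 90, 94, 112, 122, 122, 120, 121, 121, 121]
237 [121, 121, 121, 122, 120, 122, 122, 116, 98, 83, 82, 142, 137, 70, 61, 62, 62, 62, 61, 62, 62, 77, 144, 155, 112, 87, 92, 109, 118, 119, 119, 119, 119, 119]
[120, 120, 120, 119, 120, 121, 121, 120, 120, 119, 120, 119, 121, 120, 121, 121, 121, 120, 122, 122, 121, 100, 94, 101, 144, 182, 180, 182, 182, 181, 182, 181, 181, 181, 182, 182, 181, 180, 181, 182, 181, 181, 180, 181, 181, 180, 181, 181, 181, 181, 182, 180, 181, 180, 181, 181, 181, 182, 182, 181, 181, 179, 181, 182, 180, 181, 181, 180, 181, 181, 179, 141, 64, 63, 63, 63, 64, 62, 63, 64, 62, 63, 63, 64, 64, 64, 64, 62, 63, 62, 43, 39]
slot x,y 0.01618931656177275 -6.188482718681894e-05 tip z rel -0.04534646760167457
```

View pics/w7.png

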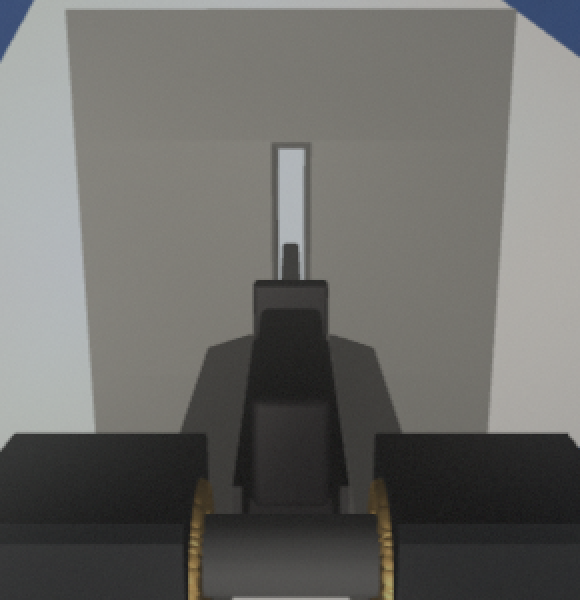

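The blade is centred in the slot (white on both sides, crop column 290) at x ≈ +16 mm. The last 4.5 mm takes it almost to the end.

Request:
drive_tool(
  fingers=[1, 1, 1, 1, 1, 1, 1, 1],
  offset=[
    [-0.005, 0, 0],
    [-0.01, 0, 0],
    [-0.015, 0, 0],
    [-0.019, 0, 0],
    [-0.022, 0, 0],
    [-0.022, 0, 0],
    [-0.022, 0, 0],
    [-0.022, 0, 0],
  ],
  yaw=[0, 0, 0, 0, 0, 0, 0, 0],
)

```text
t: 15.4
ee_pos: [0.5207, 0.2138, 0.3456]
ee_rot: [[-0.554, 0.833, -0.0], [0.833, 0.554, -0.0], [0.0, -0.0, -1.0]]
ft_force: [-0.2, 0.3, -1.2]
grip_width: 0.0159
finger_force: 30.0
```

```bash
python3 - <<'E'
from h import *
C=cal('wrist'); im,d=capture('wrist'); g=im.astype(float).mean(2); o=get_obs(); p=o['ee_pos']; e=np.array([.555,-.832]); n=np.array([.832,.555]); r=p[:2]-[.5093,.2310]
print('slot x,y',r@e,r@n,'z',p[2]-.391,o['ft_force'],np.abs(o['qd']).max(),o['finger_force'])
col=g[140:200,325]; k=140+np.argmax(np.diff(col)); print('inner edge row',k)
print('far end along slot rel TCP', [(atz('wrist',325,k+.5,z,C)[:2]-p[:2])@e for z in(.094,.096)],'-> slot x of tip=', [-.035-(atz('wrist',325,k+.5,z,C)[:2]-p[:2])@e for z in(.090,.094)])
E
```

```text
slot x,y 0.02057861726038787 -6.09460702644081e-05 z -0.04536226874994009 [-0.25981889  1.31704406 -1.10097042] 0.001944702026569137 29.998044669628143
inner edge row 166
far end along slot rel TCP [np.float64(-0.05464055043695938), np.float64(-0.0547814048057131)] -> slot x of tip= [np.float64(0.019358841699451984), np.float64(0.019640550436959378)]
```

Both estimates put the tip at x ≈ 19.5–20.5 mm and depth 45 mm, with no contact force, so I'm handing in.

```bash
python3 -c "
from bench import *
print(sign_off())"
```

```text
the job is handed in; nothing more can be done
None
```

I handed in the job at about 15 s, with the probe held upright in the slot about 3 mm short of the end beside the cap, 45 mm deep, and no measurable push on the tub; the hand-in returned no verdict.

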